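# Release the transport lock of the gold tester

## Task

The gold tester on the bench has been carried here with its transport lock on. Slide the lock's orange grip away from the red stop, all the way to the green stop, so that the sample on the plate can be measured, and let go of it. Leave the blue range slide beside it as it is set, and do not knock over the brown acid bottle standing by the tester.

Things in the scene. Friction and masses are not known exactly. Their poses are not given: they have to be found in the camera images.
- transport_lock (a joint): travel in m of the orange grip along its rail: 0 = at the red stop (locked, nearer the robot), 0.070 = at the green stop (released, far end). Starts in the first 20 mm. Slides against about 2.5 N of friction, no spring, stays where it is left; the tester is fixed. The tester is a grey housing 220x220 mm, 45 mm high; display (top about 70 mm high) and specimen plate lie beyond the rails.
- transport_lock_grip (a point): centre of the orange grip, an upright block 30 mm along its rail, 16 mm across, 30 mm high: 15 mm below its top, 16.5 mm above the top of its 34 mm wide aluminium rail (rail top 51 mm above the worktop). x axis: along the rail from red stop to green stop (roughly away from the robot); y across; z up. The stops are 13 mm wide and 13 mm high above the rail and meet the grip's ends.
- range_slide_grip (a point): centre of the blue grip of the range slide: same block, same kind of rail (black stops), same axes; its rail is parallel to the orange grip's rail, 110 mm to one side or the other of it. To be left as set.
- acid_bottle: loose brown dropper bottle with a black cap, 30 mm in diameter and 82 mm high, standing upright on the worktop to the right of the tester, its axis some 45 to 65 mm from its side; origin at the centre of its underside, z up.
Mind the look-alikes: they are no part of the job. There is more than one size of the acid_bottle; the one meant has the size given above.

How it is judged (in metres and radians):
At the end, for the whole second after the job is handed in: The orange grip is at the green stop (within 10 mm of the end of its 70 mm travel) and at rest, the blue grip is within 8 mm of where it was at the start, and the acid bottle stands upright (within 0.3 rad) (value of joint transport_lock above 0.06 m and velocity of joint transport_lock between -0.005 and 0.005 m/s and distance of range_slide_grip from where it was at the start of the episode below 0.008 m and angle between acid_bottle's own z axis and vertical below 0.3 rad); the robot touches nothing.
It fails at once if the blue range slide is shifted by more than 8 mm (distance of range_slide_grip from where it was at the start of the episode above 0.008 m).
It fails at once if the acid bottle is knocked over (angle between acid_bottle's own z axis and vertical above 0.6 rad).
It also fails if it takes over 29 s, if anything falls off the work surface, if the arm or the gripper's body presses on something with over 40 N, if the wrist force passes 120 N, or if a joint passes its speed limit or range.

## Robot

A 6-joint arm with a two-finger parallel gripper is mounted at the origin on a cart in front of the work surface, level with it; the furniture and walls round the work are solid. World frame = base frame: x ahead of the robot, y to its left, z up, the work surface at z = 0. Lengths are in mm, angles in rad, forces in N, time in s.
With the tool pointing down it reaches from about 400 to 925 mm from the base axis. Payload 12.5 kg.
Tool frame: the origin (TCP) lies at the very end of the fingers, on their centre line; the grasp point (between the pads) lies 19 mm behind it; z points along the fingers, y is the direction in which the jaws open and shut (so a half turn about z gives the same grasp; the last joint's range is limited). The gripper opens to 95 mm and grips with 3 to 60 N. Pads are 20 mm wide; open, the fingers measure 119 mm over their backs; the gripper's body (75 mm by 180 mm) begins 59 mm behind the grasp point.
Start: joints at [1.022, 0.491, 1.559, -0, 1.092, -0.106], TCP at [267.783, 564.751, 178.661] pointing down, gripper open.
Joint ranges: [-3.1, 3.1], [-0.84, 2.19], [0.05, 2.79], [-1.13, 4.28], [0.06, 2.93], [-2.69, 2.69]. Speed limits (rad/s): [2.22, 2.22, 2.79, 3.14, 3.14, 3.14].

## Interface

Orientations are given as [roll, pitch, yaw] about the fixed x, y, z axes, in that order (R = Rz(yaw) Ry(pitch) Rx(roll)).
In Python, from cell import env, read_camera, get_calibration gives the robot as it stands.
- The arm moves only by the tool arm_command, never from a script. Its argument "targets" is a list of rows, each a list of 3 entries, a list of its own where there are three numbers: the turn, a rotation vector about the tool's x, y, z in rad, then the shift along the tool's x, y, z in m, then the closure in counts, from 0 (fully open) to 255 (shut). In form: [[[rx, ry, rz], [tx, ty, tz], fingers], ...]. A call has 1 to 8 rows; each row is the pose to reach, as a shift and turn from the pose commanded when the call began, along the tool's axes at that moment; what a row does not reach only later rows make up. A row lasts 1/10 s, in which the tool goes at most 50 mm and 8.59 degrees, less where a joint would pass 70% of its speed; a pose out of reach is approached as far as the arm can. A call with a gripper value outside its range is refused whole. The fingers move at their own pace and stop on an object; the grip force is fixed at half the most. Time passes only in rows, so rows that repeat a pose let the fingers close. It gives the time, the measured TCP pose, the force and the opening at its end, in the units of the state.
- env.state(): the state, without advancing time (a new reading comes with each control period).
- read_camera(name): name is "scene" or "top" or "wrist"; returns (picture, depth): 420x560x3 uint8, blue, green, red; 420x560 float32, mm along the optical axis (not along the pixel's ray), 0 where there is no reading.
- get_calibration(name): a dict with "vfov" (degrees; the focal length in pixels is half the picture's height over the tangent of half this angle, whatever the lens; pixels are square), "cx", "cy" (the principal point, pixels), "k1" (the pictures are not rectified: a ray, as slopes to the right and down, at radius r is drawn at 1 + k1 r^2 times it, then the intrinsics apply), "world_from_camera" (4x4, takes a point from camera to world coordinates). Camera axes: x right, y down, z forward; pixel columns grow to the right and rows downward; lengths in mm; the calibration is good to about 2 mm. A picture is of the moment at which its call begins: read the wrist's pose just before it. get_calibration takes no time and is no camera call; for the wrist camera it gives the pose at the moment of the call.
- env.job_done(): hands the job in, once; it reports no verdict.
The state is a dict: "t": time; "joints": joint angles; "qvel": joint speeds; "tau": joint torques, N m; "eef_pos": TCP position; "tcp_rot": TCP orientation; "ft_force": force on the tool from outside, world axes, zero at the start; "moment": the same for the moment, N m; "opening": opening from 0.0 (shut) to 1.0 (fully open).
Only numpy, scipy, OpenCV 4.12 (cv2) and the standard library are available. Lean on these libraries where they do the work, as an engineer would, in place of code of your own. Each camera call takes 0.05 s, during which the arm holds its last target.

## Working session

There is one attempt and no reset: what is moved stays moved. The work goes in short steps, Python scripts to look and compute and a tool call to move; the robot and the scene stay as the last step left them, time stands still between calls to the robot, and variables do not carry over. Pictures are saved under pics/ and viewed, and the job is handed in when it is done.

Besides the shell and the picture viewer there is one more tool, called after "Request:" as name(argument=value, ...), one argument or row to a line, values as JSON. arm_command: Moves the arm, as the interface text tells. Its arguments: {"type":"object","properties":{"targets":{"type":"array"}},"required":["targets"]}

```bash
mkdir -p pics
cat > h.py <<'E'
import numpy as np, cv2, json
from cell import env, read_camera, get_calibration
def grab(n):
    c=get_calibration(n); p,d=read_camera(n)
    np.savez(f'{n}.npz',p=p,d=d,T=np.array(c['world_from_camera']),c=np.array([c['vfov'],c['cx'],c['cy'],c['k1']]))
    return p,d
def cloud(n):
    z=np.load(f'{n}.npz'); p,d,T=z['p'],z['d'],z['T']; vf,cx,cy,k1=z['c']
    h,w=d.shape; f=h/2/np.tan(np.radians(vf)/2)
    K=np.array([[f,0,cx],[0,f,cy],[0,0,1]])
    u,v=np.meshgrid(np.arange(w),np.arange(h))
    uv=np.stack([u,v],-1).reshape(-1,1,2).astype(float)
    s=cv2.undistortPoints(uv,K,np.array([k1,0,0,0.])).reshape(h,w,2)
    P=np.dstack([s[...,0]*d,s[...,1]*d,d])
    return p,d,P@T[:3,:3].T+T[:3,3]
E
python3 - <<'E'
from h import *
print(env.state())
for n in ['scene','top']:
    p,d=grab(n); cv2.imwrite(f'pics/{n}0.png',p)
E
```

```text
{'t': 0.0, 'joints': array([ 1.02241986e+00,  4.91577632e-01,  1.55946915e+00, -3.92399898e-06,
        1.09173917e+00, -1.05600187e-01]), 'qvel': array([ 1.50089074e-03,  3.20650005e-04,  9.67823387e-04, -7.40164352e-05,
       -4.21197903e-05, -4.31781547e-04]), 'tau': array([-9.07919621e-04, -6.12640929e+01, -2.58183843e+01,  6.92315586e-02,
        4.81304736e-02, -1.28253923e-04]), 'eef_pos': array([267.60067835, 564.47434704, 178.04377893]), 'tcp_rot': array([-3.14040564e+00, -1.22317429e-04,  2.69881811e+00]), 'ft_force': array([-0.46532693, -0.40409263,  0.11142995]), 'moment': array([0.02178607, 0.04630801, 0.06239519]), 'opening': 0.9972045443074666}
```

View pics/scene0.png

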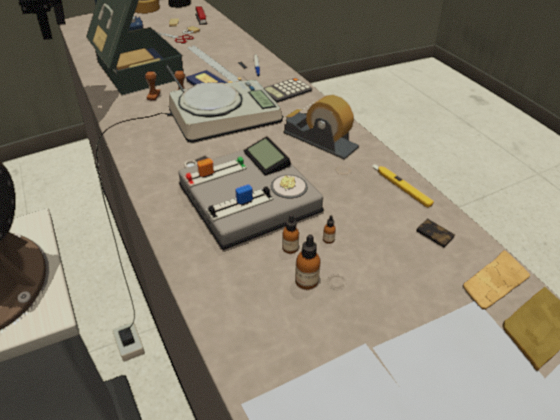

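View pics/top0.png

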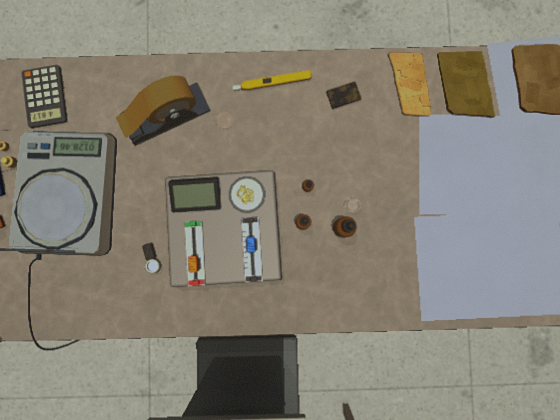

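The scene and top pictures show the tester. In the top view the orange grip is at about (194,264), red stop at (194,283), green stop at (194,224) and blue grip at (251,243). There are three brown bottles at (303,222), (345,227) and (308,185). Next I'll measure these and view an enlarged crop.

Run:
```python
from h import *
for n in ['top','scene']:
    p,d,W=cloud(n)
    hsv=cv2.cvtColor(p,cv2.COLOR_BGR2HSV); H,S,V=hsv[...,0].astype(int),hsv[...,1],hsv[...,2]
    roi=np.zeros(d.shape,bool)
    if n=='top': roi[165:300,160:290]=1
    else: roi[140:250,170:330]=1
    ms={'orange':(H>5)&(H<18)&(S>190)&(V>120),'blue':(H>100)&(H<125)&(S>150),'red':((H<4)|(H>175))&(S>180)&(V>90),'green':(H>45)&(H<85)&(S>130)}
    for k,m in ms.items():
        m=m&roi&(d>0); q=W[m]
        if len(q):
            top=q[q[:,2]>np.percentile(q[:,2],80)-6]
            print(n,k,len(q),'med',np.median(q,0).round(1),'min',np.percentile(top,3,axis=0).round(1),'max',np.percentile(top,97,axis=0).round(1))
p,d,W=cloud('top')
for nm,(u,v) in dict(b1=(303,222),b2=(345,227),b3=(308,185)).items():
    q=W[v-14:v+15,u-14:u+15].reshape(-1,3); q=q[q[:,2]>15]
    hi=q[q[:,2]>q[:,2].max()-12]
    print(nm,len(q),'cap',hi.mean(0).round(1),'zmax',q[:,2].max().round(1),'ext',(np.percentile(q,97,axis=0)-np.percentile(q,3,axis=0)).round(1), np.median(q,0).round(1))
for v,u in [(175,168),(283,170),(172,272),(277,279),(264,155),(251,150),(195,195),(265,148),(258,186),(258,202)]: print((u,v),W[v,u].round(1))
cv2.imwrite('pics/crop1.png',cv2.resize(p[165:295,140:370],None,fx=3.4,fy=3.4,interpolation=cv2.INTER_CUBIC))
z=np.load('scene.npz')['p']; cv2.imwrite('pics/crop2.png',cv2.resize(z[130:300,170:360],None,fx=3.5,fy=3.5,interpolation=cv2.INTER_CUBIC))
```

```text
top orange 78 med [462.1  42.3  81.9] min [447.6  36.7  79.3] max [474.6  50.1  84.9]
top blue 111 med [494.3 -64.2  82.6] min [481.5 -71.4  79.8] max [507.3 -58.1  85.5]
top red 37 med [424.9  42.1  63.1] min [422.3  36.5  61.3] max [428.   48.2  66.3]
top green 41 med [537.3  46.3  61.3] min [533.6  41.   61.2] max [539.4  52.4  65.9]
scene orange 159 med [468.5  38.6  77. ] min [448.3  37.4  77. ] max [472.5  51.5  84.8]
scene blue 235 med [492.8 -69.7  73.7] min [480.7 -71.9  76.8] max [506.1 -59.8  84.5]
scene red 29 med [425.6  38.6  58.5] min [422.8  37.   58.4] max [427.6  46.2  65. ]
scene green 32 med [537.5  43.6  59.7] min [ 487.4 -114.    58.1] max [540.2  49.2  64.6]
b1 202 cap [ 489.  -106.4  915.6] zmax 915.6 ext [27.2 27.1 57.1] [ 534.4 -165.2   48.3]
b2 391 cap [ 523.4 -247.3  107.7] zmax 112.2 ext [34.5 34.1 84.6] [ 522.  -242.2   63.8]
b3 110 cap [ 489.  -106.4  915.6] zmax 915.6 ext [20.2 19.5 38. ] [ 607.5 -178.5   35.7]
(168, 175) [641.2 105.7   1.4]
(170, 283) [424.   93.9  44.3]
(272, 172) [ 634.1 -108.5   45.4]
(279, 277) [ 429.7 -116.3   44.8]
(155, 264) [460.1 131.   12. ]
(150, 251) [486.4 139.8  15.9]
(195, 195) [590.9  40.   63.1]
(148, 265) [458.4 145.5  10.5]
(186, 258) [471.1  61.9  46.8]
(202, 258) [470.3  30.4  50.8]
```

View pics/crop1.png

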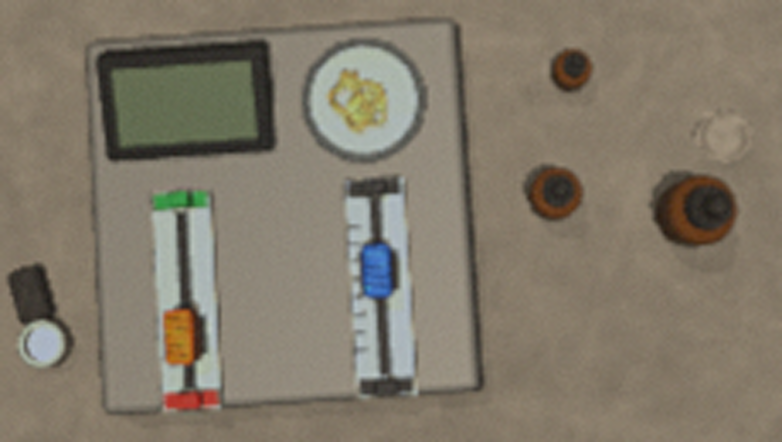

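View pics/crop2.png

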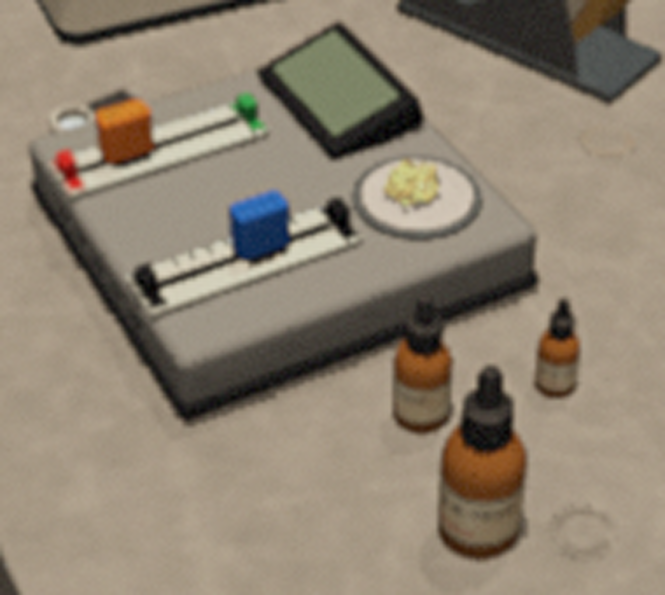

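Candidates for the acid bottle in the top view:
- (303,222): the middle size, about 60 mm beyond the tester's right side and roughly 80 mm high. It fits the description.
- (345,227): about 112 mm high, too big.
- (308,185): about 50 mm high, too small.

The crops confirm this. The bottle stays far from the work, and the orange grip on the red/green rail is the one to move.

Next I'll work out the move to a hover above the orange grip.

```bash
cat >> h.py <<'E'
from scipy.spatial.transform import Rotation as R
def rel(pos,yaw,p0=None,r0=None):
    s=env.state(); p0=s['eef_pos'] if p0 is None else np.array(p0); r0=s['tcp_rot'] if r0 is None else r0
    A=R.from_euler('xyz',r0); B=R.from_euler('xyz',[np.pi,0,yaw])
    print('rot',(A.inv()*B).as_rotvec().round(3),'shift m',(A.inv().apply(np.array(pos)-p0)/1000).round(4))
E
python3 - <<'E'
from h import *
rel([461,43.5,150],3.178,[267.783,564.751,178.661],[np.pi,0,2.699])
E
```

```text
rot [ 0.     0.    -0.479] shift m [-0.3978 -0.3883  0.0287]
```

Request:
arm_command(
  targets=[
    [[0, 0, -0.479], [-0.398, -0.388, 0.029], 0],
    [[0, 0, -0.479], [-0.398, -0.388, 0.029], 0],
    [[0, 0, -0.479], [-0.398, -0.388, 0.029], 0],
    [[0, 0, -0.479], [-0.398, -0.388, 0.029], 0],
    [[0, 0, -0.479], [-0.398, -0.388, 0.029], 0],
    [[0, 0, -0.479], [-0.398, -0.388, 0.029], 0],
    [[0, 0, -0.479], [-0.398, -0.388, 0.029], 0],
    [[0, 0, -0.479], [-0.398, -0.388, 0.029], 0],
  ],
)

```text
t: 0.9
eef_pos: [405.9, 191.5, 157.9]
tcp_rot: [3.142, 0.0, -3.105]
ft_force: [1.3, 1.1, -0.1]
opening: 1.001
```

Run:
```python
from h import *
s=env.state();print(s['eef_pos'],s['tcp_rot'],s['qvel'].round(3),s['t'])
rel([461,43.5,150],3.178)
```

```text
[405.8854676  191.46110948 157.89588189] [ 3.14150538e+00  1.22132096e-04 -3.10514425e+00] [-1.118 -0.051  0.168 -0.003 -0.123 -1.109] 0.9
rot [0. 0. 0.] shift m [-0.0497 -0.1499  0.0079]
```

Request:
arm_command(
  targets=[
    [[0, 0, 0], [-0.049, -0.149, 0.008], 0],
    [[0, 0, 0], [-0.049, -0.149, 0.008], 0],
    [[0, 0, 0], [-0.049, -0.149, 0.008], 0],
    [[0, 0, 0], [-0.049, -0.149, 0.008], 0],
    [[0, 0, 0], [-0.049, -0.149, 0.008], 0],
  ],
)

```text
t: 1.4
eef_pos: [460.1, 45.1, 149.6]
tcp_rot: [3.141, -0.001, -3.108]
ft_force: [0.1, 0.9, 0.1]
opening: 0.998
```

Run:
```python
from h import *
s=env.state();print(s['eef_pos'],s['tcp_rot'],s['t'])
p,d=grab('wrist'); cv2.imwrite('pics/wrist1.png',p)
p,d,W=cloud('wrist')
hsv=cv2.cvtColor(p,cv2.COLOR_BGR2HSV); H,S,V=hsv[...,0].astype(int),hsv[...,1],hsv[...,2]
ms={'orange':(H>5)&(H<18)&(S>190)&(V>100),'blue':(H>100)&(H<125)&(S>150),'red':((H<4)|(H>175))&(S>180)&(V>90),'green':(H>45)&(H<85)&(S>130)}
for k,m in ms.items():
    q=W[m&(d>0)]; q=q[(q[:,2]>55)&(q[:,0]<560)]
    if len(q):
        t=q[q[:,2]>np.percentile(q[:,2],85)-4]
        print(k,len(q),t.mean(0).round(1),np.percentile(t,2,axis=0).round(1),np.percentile(t,98,axis=0).round(1))
        r=cv2.minAreaRect(t[:,:2].astype(np.float32)); print(r)
```

```text
[460.06860652  45.13210577 149.62804608] [ 3.14137264e+00 -7.75201762e-04 -3.10845074e+00] 1.4
orange 715 [460.5  46.1  82.8] [447.6  38.7  80. ] [474.8  53.3  84.4]
((453.403076171875, 7.350616455078125), (97.16722869873047, 29.413463592529297), 78.47333526611328)
blue 641 [492.3 -59.5  86.2] [451.  -67.9  79.9] [507.5  -9.4 209.3]
((473.480224609375, -44.132957458496094), (24.8466739654541, 82.26689910888672), 49.4671745300293)
red 108 [425.7  45.3  64. ] [421.9  39.4  62.7] [430.1  51.2  65.3]
((426.067138671875, 45.31668472290039), (8.009980201721191, 11.783233642578125), 2.3369300365448)
green 102 [536.2  49.3  63.6] [533.1  43.6  60.9] [540.6  55.3  65.7]
((537.0396728515625, 49.61874771118164), (8.170849800109863, 11.885207176208496), 3.801663637161255)
```

View pics/wrist1.png

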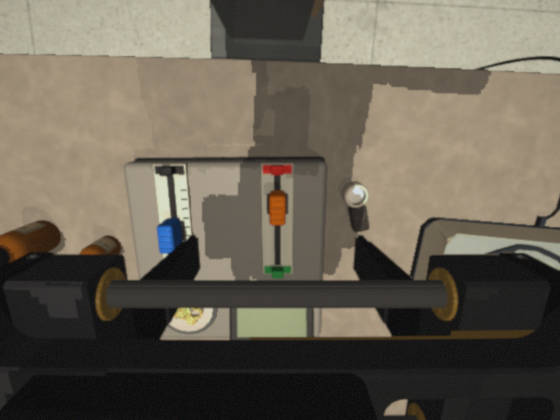

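The wrist view shows the orange grip centred at (277,207) between the open jaws. The red stop is at (277,170) and the green stop at (278,270). The blue grip at (171,237) is well outside the fingers. The grip is at about x 460.5, y 45, so I can descend.

Request:
arm_command(
  targets=[
    [[0, 0, 0], [0, 0, 0.045], 0],
    [[0, 0, 0], [0, 0, 0.08], 0],
    [[0, 0, 0], [0, 0, 0.091], 0],
    [[0, 0, 0], [0, 0, 0.091], 0],
  ],
)

```text
t: 1.85
eef_pos: [459.2, 47.5, 58.3]
tcp_rot: [3.141, -0.003, -3.104]
ft_force: [-0.0, -0.5, 1.1]
opening: 0.997
```

Request:
arm_command(
  targets=[
    [[0, 0, 0], [0, 0, 0], 255],
    [[0, 0, 0], [0, 0, 0], 255],
    [[0, 0, 0], [0, 0, 0], 255],
    [[0, 0, 0], [0, 0, 0], 255],
    [[0, 0, 0], [0, 0, 0], 255],
    [[0, 0, 0], [0, 0, 0], 255],
    [[0, 0, 0], [0, 0, 0], 255],
    [[0, 0, 0], [0, 0, 0], 255],
  ],
)

```text
t: 2.65
eef_pos: [460.0, 46.2, 59.0]
tcp_rot: [3.141, -0.0, -3.106]
ft_force: [0.0, -0.5, -0.3]
opening: 0.384
```

Request:
arm_command(
  targets=[
    [[0, 0, 0], [0, 0, 0], 255],
    [[0, 0, 0], [0, 0, 0], 255],
    [[0, 0, 0], [0, 0, 0], 255],
    [[0, 0, 0], [0, 0, 0], 255],
    [[0, 0, 0], [0, 0, 0], 255],
    [[0, 0, 0], [0, 0, 0], 255],
  ],
)

```text
t: 3.25
eef_pos: [460.0, 46.2, 59.0]
tcp_rot: [3.142, 0.0, -3.105]
ft_force: [-0.2, -0.9, -1.1]
opening: 0.005
```

The jaws closed to 0.005, where a 16 mm grip should have stopped them at about 0.17. I'll look before going on.

Run:
```python
from h import *
a,_=grab('scene'); p,d=grab('wrist')
cv2.imwrite('pics/w2.png',p); cv2.imwrite('pics/s2.png',cv2.resize(a[100:280,130:350],None,fx=3.2,fy=3.2,interpolation=cv2.INTER_CUBIC))
print(env.state())
```

```text
{'t': 3.35, 'joints': array([-4.28661714e-02,  4.46280600e-01,  2.07359461e+00,  1.31078788e-04,
        6.21686299e-01, -1.65002973e+00]), 'qvel': array([ 0.00029074,  0.00062876,  0.0009342 , -0.0005728 ,  0.00201147,
        0.00099418]), 'tau': array([ 8.97885730e-04, -4.76666737e+01, -1.52573419e+01, -2.45103578e-02,
        7.95973046e-02,  6.41963743e-05]), 'eef_pos': array([460.02947238,  46.2523273 ,  58.96579445]), 'tcp_rot': array([ 3.14151901e+00,  3.70875591e-05, -3.10533197e+00]), 'ft_force': array([-0.44044805, -0.23060626, -0.55700286]), 'moment': array([ 0.01590364, -0.03765328,  0.01579813]), 'opening': 0.003513619219228429}
```

View pics/w2.png

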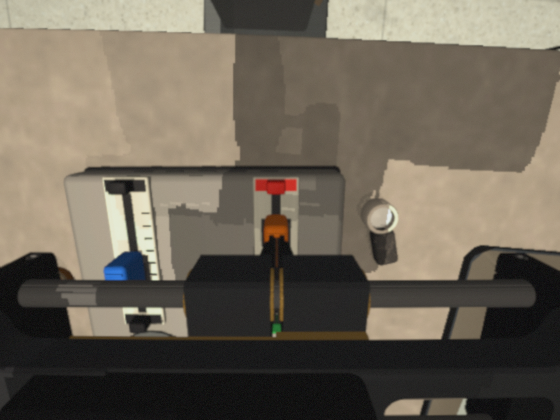

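View pics/s2.png

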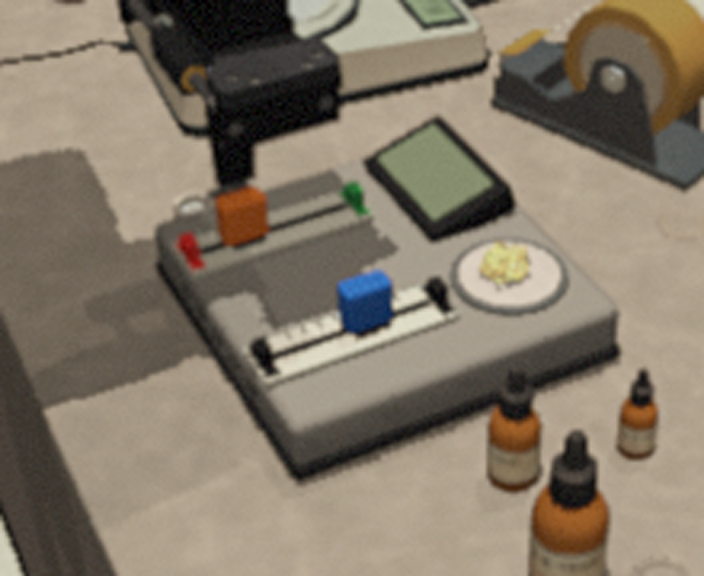

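In the wrist view the shut fingers end at about (277,250), right at the grip's top. In the scene crop they end at the grip's top edge, about (235,185), instead of straddling the block. I'll measure where the fingertips really are.

Run:
```python
from h import *
p,d,W=cloud('scene')
# crop->pix: u=130+x/3.2 v=100+y/3.2
for x,y in [(232,150),(232,165),(232,175),(225,180),(240,182),(250,160),(215,160),(240,195),(245,220),(222,215),(190,245),(353,190),(270,100)]:
    u=int(130+x/3.2);v=int(100+y/3.2); print('s',(x,y),W[v,u].round(1),p[v,u])
p,d,W=cloud('wrist')
for u,v in [(277,215),(277,225),(277,235),(277,242),(272,250),(282,250),(277,260),(277,185),(277,328),(277,300),(125,265)]:
    print('w',(u,v),W[v,u].round(1),p[v,u])
```

```text
s (232, 150) [433.9 -36.6 175.8] [15  4 10]
s (232, 165) [457.   39.6 111.6] [ 7 10 10]
s (232, 175) [456.   38.2 105.8] [12 11 13]
s (225, 180) [452.5  41.1 100.6] [10 10  6]
s (240, 182) [461.5  38.4  99.3] [18 26 19]
s (250, 160) [468.5  38.1 111.2] [24 31 37]
s (215, 160) [449.3  45.8 112.4] [30 38 41]
s (240, 195) [463.1  45.8  84.7] [ 24  70 143]
s (245, 220) [460.9  37.7  71.6] [ 15  58 121]
s (222, 215) [447.7  39.5  77.3] [ 17  53 114]
s (190, 245) [425.6  39.1  63.4] [ 24  31 145]
s (353, 190) [535.8  44.   64.7] [ 54 106  42]
s (270, 100) [455.4 -42.  202.2] [4 4 9]
w (277, 215) [447.1  46.9  58.9] [14 44 87]
w (277, 225) [447.8  46.9  79.9] [ 15  57 117]
w (277, 235) [453.1  47.1  84.4] [ 19  81 162]
w (277, 242) [450.7  47.  103. ] [25 32 49]
w (272, 250) [448.9  44.3 119.3] [19 18 18]
w (282, 250) [448.7  49.5 119.3] [19 20 24]
w (277, 260) [450.1  46.9 129. ] [28 36 54]
w (277, 185) [424.2  46.1  64.6] [ 35  42 170]
w (277, 328) [537.6  50.2  64.2] [ 52 112  42]
w (277, 300) [434.1  46.2 190.6] [63 68 71]
w (125, 265) [481.9 -57.3  76.4] [75 41 15]
```

Run:
```python
from h import *
for n in ['scene','wrist']:
    p,d,W=cloud(n); b=p.max(2)<75
    m=(d>0)&b&(W[...,0]>440)&(W[...,0]<480)&(W[...,1]>30)&(W[...,1]<62)&(W[...,2]>86)&(W[...,2]<125)
    q=W[m]; print(n,len(q),q.min(0).round(1),q.max(0).round(1),np.sort(q[:,2])[:12].round(1))
    for lo in range(86,125,4):
        t=q[(q[:,2]>=lo)&(q[:,2]<lo+4)]
        if len(t): print(lo,len(t),t.min(0).round(0),t.max(0).round(0))
```

```text
scene 121 [448.7  35.3  94. ] [469.7  49.2 124.7] [94.  94.6 94.7 95.1 95.7 95.9 96.1 96.3 96.5 96.5 97.  97.3]
90 1 [463.  43.  94.] [463.  43.  94.]
94 13 [450.  39.  95.] [467.  47.  98.]
98 18 [449.  38.  98.] [469.  43. 102.]
102 12 [449.  38. 102.] [469.  42. 106.]
106 19 [449.  37. 106.] [468.  49. 110.]
110 20 [449.  36. 111.] [469.  49. 114.]
114 19 [449.  36. 114.] [469.  47. 118.]
118 17 [449.  35. 118.] [470.  49. 122.]
122 2 [449.  38. 124.] [450.  41. 125.]
wrist 439 [448.   38.6  96.3] [450.9  54.6 125. ] [96.3 96.4 97.4 97.4 97.5 97.5 97.6 97.7 97.8 97.9 97.9 98.1]
94 11 [449.  43.  96.] [451.  50.  98.]
98 28 [449.  43.  98.] [451.  50. 102.]
102 43 [448.  42. 102.] [451.  51. 106.]
106 66 [448.  40. 106.] [451.  54. 110.]
110 66 [448.  39. 110.] [451.  54. 114.]
114 81 [448.  39. 114.] [451.  54. 118.]
118 89 [448.  39. 118.] [451.  54. 122.]
122 55 [448.  39. 122.] [451.  55. 125.]
```

Both cameras agree that the real fingertips are at z≈95.5, while the state reports the TCP at 59. The reported TCP is therefore about 36 mm too low, with x and y matching. Before descending further I'll check the clearance of the parts above the fingers.

Run:
```python
from h import *
for n in ['scene','wrist']:
    p,d,W=cloud(n); 
    m=(d>0)&(W[...,0]>380)&(W[...,0]<560)&(W[...,1]>-100)&(W[...,1]<160)&(W[...,2]>90)&(W[...,2]<260)
    q=W[m]; print(n)
    for lo in range(90,260,10):
        t=q[(q[:,2]>=lo)&(q[:,2]<lo+10)]
        if len(t)>3: print(lo,len(t),np.percentile(t,2,axis=0).round(0),np.percentile(t,98,axis=0).round(0))
```

```text
scene
90 31 [449.  39.  94.] [471.  50. 100.]
100 47 [449.  37. 101.] [471.  50. 109.]
110 51 [449.  36. 111.] [470.  50. 119.]
120 22 [449.  35. 120.] [455.  52. 130.]
130 14 [448.  38. 131.] [450.  53. 140.]
140 13 [448.  38. 141.] [450.  53. 149.]
170 184 [424. -38. 172.] [494. 122. 180.]
180 344 [424. -38. 180.] [493. 121. 190.]
190 351 [424. -43. 190.] [493. 122. 199.]
200 255 [423. -46. 200.] [495. 123. 210.]
210 906 [425. -45. 210.] [493. 131. 219.]
220 220 [434.  -6. 220.] [485.  57. 230.]
230 213 [434.  -6. 230.] [483.  60. 240.]
240 183 [436.  -6. 240.] [483.  51. 250.]
250 169 [439.  -5. 250.] [484.  37. 260.]
wrist
90 48 [449.  42.  95.] [451.  51. 100.]
100 128 [448.  40. 101.] [451.  53. 110.]
110 199 [448.  39. 111.] [451.  54. 120.]
120 152 [448.  39. 120.] [451.  55. 130.]
130 86 [449.  44. 130.] [451.  49. 139.]
140 97 [450.  46. 140.] [471.  49. 150.]
150 62 [463.  46. 150.] [471.  49. 151.]
160 27 [458.  45. 166.] [464.  49. 168.]
170 2664 [424. -33. 173.] [488. 125. 180.]
180 12034 [424. -30. 180.] [481. 122. 190.]
190 18380 [425. -28. 190.] [442. 121. 199.]
200 8362 [427. -16. 205.] [453. 109. 210.]
210 24771 [433. -11. 210.] [445. 107. 220.]
220 10148 [434.  -2. 220.] [439.  62. 226.]
```

The gripper body begins at z≈173, which is 78 mm above the tips, as specified. Only the reported height is offset. I'll reopen the jaws above the grip, then descend another 36 mm, which puts the real tips at about 59.

Request:
arm_command(
  targets=[
    [[0, 0, 0], [0, 0, -0.005], 100],
    [[0, 0, 0], [0, 0, -0.005], 100],
    [[0, 0, 0], [0, 0, -0.005], 100],
    [[0, 0, 0], [0, 0, -0.005], 100],
    [[0, 0, 0], [0, 0, -0.005], 100],
    [[0, 0, 0], [0, 0, -0.005], 100],
    [[0, 0, 0], [0, 0, -0.005], 100],
    [[0, 0, 0], [0, 0, -0.005], 100],
  ],
)

```text
t: 4.15
eef_pos: [460.0, 46.2, 63.9]
tcp_rot: [3.142, 0.0, -3.105]
ft_force: [-0.5, 0.1, -0.7]
opening: 0.592
```

Request:
arm_command(
  targets=[
    [[0, 0, 0], [0, 0, 0.012], 100],
    [[0, 0, 0], [0, 0, 0.024], 100],
    [[0, 0, 0], [0, 0, 0.034], 100],
    [[0, 0, 0], [0, 0, 0.041], 100],
    [[0, 0, 0], [0, 0, 0.041], 100],
  ],
)

```text
t: 4.65
eef_pos: [459.6, 46.3, 22.2]
tcp_rot: [3.141, -0.001, -3.105]
ft_force: [-0.7, 0.4, -0.4]
opening: 0.605
```

Run:
```python
from h import *
print(env.state()['eef_pos'],env.state()['ft_force'],env.state()['opening'])
a,_=grab('scene'); p,d=grab('wrist')
x=cv2.resize(a[120:240,140:300],(560,420),interpolation=cv2.INTER_CUBIC)
cv2.imwrite('pics/w3.png',cv2.resize(np.hstack([x,p]),(800,300)))
```

```text
[459.64505956  46.2593933   22.20314556] [-0.67632585  0.39866412 -0.44086091] 0.6051140153322541
```

View pics/w3.png

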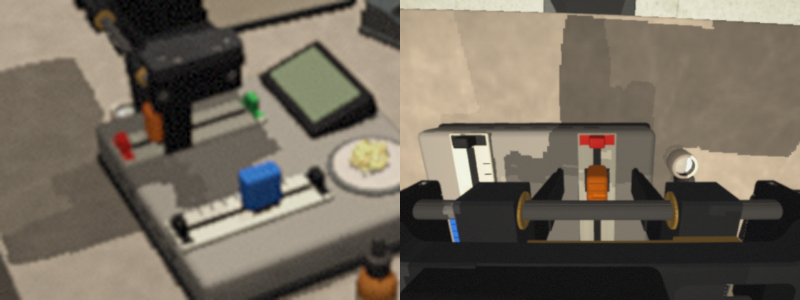

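The fingers now straddle the orange grip. In the right half of the picture it sits at (597,185), between jaws at (557,185) and (640,185). There is no contact, so I'll close.

Request:
arm_command(
  targets=[
    [[0, 0, 0], [0, 0, 0], 255],
    [[0, 0, 0], [0, 0, 0], 255],
    [[0, 0, 0], [0, 0, 0], 255],
    [[0, 0, 0], [0, 0, 0], 255],
    [[0, 0, 0], [0, 0, 0], 255],
    [[0, 0, 0], [0, 0, 0], 255],
    [[0, 0, 0], [0, 0, 0], 255],
    [[0, 0, 0], [0, 0, 0], 255],
  ],
)

```text
t: 5.55
eef_pos: [460.1, 45.9, 23.0]
tcp_rot: [-3.141, 0.0, -3.105]
ft_force: [-1.1, -5.5, 1.7]
opening: 0.166
```

The opening is now 0.166, so the 16 mm grip is held. I'll slide it along the rail, which is the tool's −x.

Request:
arm_command(
  targets=[
    [[0, 0, 0], [-0.01, 0, 0], 255],
    [[0, 0, 0], [-0.02, 0, 0], 255],
    [[0, 0, 0], [-0.03, 0, 0], 255],
    [[0, 0, 0], [-0.04, 0, 0], 255],
    [[0, 0, 0], [-0.048, 0, 0], 255],
    [[0, 0, 0], [-0.052, 0, 0], 255],
    [[0, 0, 0], [-0.052, 0, 0], 255],
  ],
)

```text
t: 6.25
eef_pos: [512.8, 47.9, 23.1]
tcp_rot: [-3.141, 0.001, -3.105]
ft_force: [2.1, -4.4, 1.0]
opening: 0.164
```

Request:
arm_command(
  targets=[
    [[0, 0, 0], [-0.001, 0, 0], 255],
    [[0, 0, 0], [-0.002, 0, 0], 255],
    [[0, 0, 0], [-0.003, 0, 0], 255],
    [[0, 0, 0], [-0.003, 0, 0], 255],
  ],
)

```text
t: 6.65
eef_pos: [514.7, 48.0, 23.0]
tcp_rot: [-3.141, -0.0, -3.105]
ft_force: [-2.0, -6.1, 4.5]
opening: 0.167
```

Request:
arm_command(
  targets=[
    [[0, 0, 0], [-0.001, 0, 0], 255],
    [[0, 0, 0], [-0.002, 0, 0], 255],
    [[0, 0, 0], [-0.002, 0, 0], 255],
  ],
)

```text
t: 6.95
eef_pos: [515.1, 48.0, 23.0]
tcp_rot: [-3.141, -0.003, -3.105]
ft_force: [-7.9, -7.8, 8.6]
opening: 0.166
```

Run:
```python
from h import *
print(env.state()['eef_pos'],env.state()['ft_force'],env.state()['opening'])
a,_=grab('scene')
cv2.imwrite('pics/s4.png',cv2.resize(a[120:240,150:310],(800,600),interpolation=cv2.INTER_CUBIC))
```

```text
[515.11695631  48.01942974  23.01972498] [-7.94729922 -7.78885309  8.56350328] 0.1656929978606392
```

View pics/s4.png

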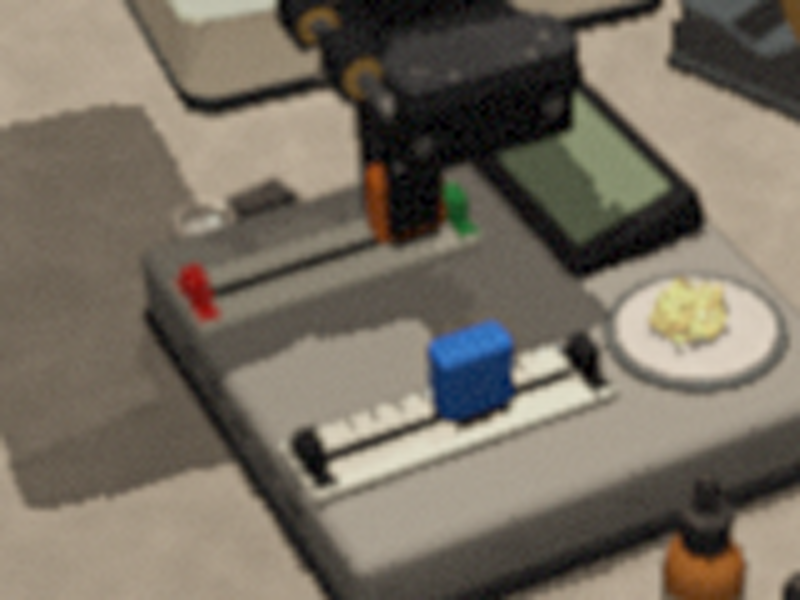

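The grip at (400,205) is against the green stop at (458,205), and the force is rising while the motion has stalled. I'll release and lift.

Request:
arm_command(
  targets=[
    [[0, 0, 0], [0.001, 0, 0], 100],
    [[0, 0, 0], [0.001, 0, 0], 100],
    [[0, 0, 0], [0.001, 0, 0], 100],
    [[0, 0, 0], [0.001, 0, 0], 100],
    [[0, 0, 0], [0.001, 0, 0], 100],
    [[0, 0, 0], [0.001, 0, 0], 100],
    [[0, 0, 0], [0.001, 0, 0], 100],
  ],
)

```text
t: 7.7
eef_pos: [516.0, 48.3, 23.0]
tcp_rot: [3.141, 0.0, -3.105]
ft_force: [-0.4, 0.4, -0.4]
opening: 0.603
```

Request:
arm_command(
  targets=[
    [[0, 0, 0], [0, 0, -0.02], 100],
    [[0, 0, 0], [0, 0, -0.05], 100],
    [[0, 0, 0], [0, 0, -0.1], 100],
    [[0, 0, 0], [0, 0, -0.13], 100],
    [[0, 0, 0], [0, 0, -0.13], 100],
    [[0, 0, 0], [0, 0, -0.13], 100],
  ],
)

```text
t: 8.3
eef_pos: [516.0, 48.3, 153.2]
tcp_rot: [3.142, 0.001, -3.105]
ft_force: [-0.0, 0.0, -1.2]
opening: 0.61
```

Run:
```python
from h import *
s=env.state();print(s['t'],s['eef_pos'],s['ft_force'],s['opening'])
a,_=grab('scene'); grab('wrist')
for n in ['scene','wrist']:
    p,d,W=cloud(n); hsv=cv2.cvtColor(p,cv2.COLOR_BGR2HSV); H,S,V=hsv[...,0].astype(int),hsv[...,1],hsv[...,2]
    for k,m in {'orange':(H>5)&(H<18)&(S>180)&(V>90)&(W[...,1]>20),'blue':(H>100)&(H<125)&(S>150)}.items():
        q=W[m&(d>0)&(W[...,2]>78)&(W[...,2]<88)&(W[...,0]<560)&(W[...,0]>420)&(abs(W[...,1])<80)]
        if len(q): print(n,k,len(q),q.mean(0).round(1),np.percentile(q,3,axis=0).round(1),np.percentile(q,97,axis=0).round(1))
a=np.load('scene.npz')['p']
cv2.imwrite('pics/s5.png',cv2.resize(a[120:270,150:350],(800,600),interpolation=cv2.INTER_CUBIC))
```

```text
8.3 [515.96877641  48.27494922 153.18706422] [-0.01995917  0.01080542 -1.21165851] 0.6096152495327092
scene orange 63 [515.5  43.4  81.6] [502.9  39.4  78.4] [528.4  49.2  84.6]
scene blue 95 [493.9 -66.4  81.5] [481.  -71.9  78.2] [507.1 -59.9  84. ]
wrist orange 472 [515.9  48.5  82.4] [502.8  41.   80. ] [530.2  55.8  84.4]
wrist blue 473 [494.2 -60.6  82.3] [481.3 -67.6  79.4] [507.4 -54.4  84.3]
```

View pics/s5.png

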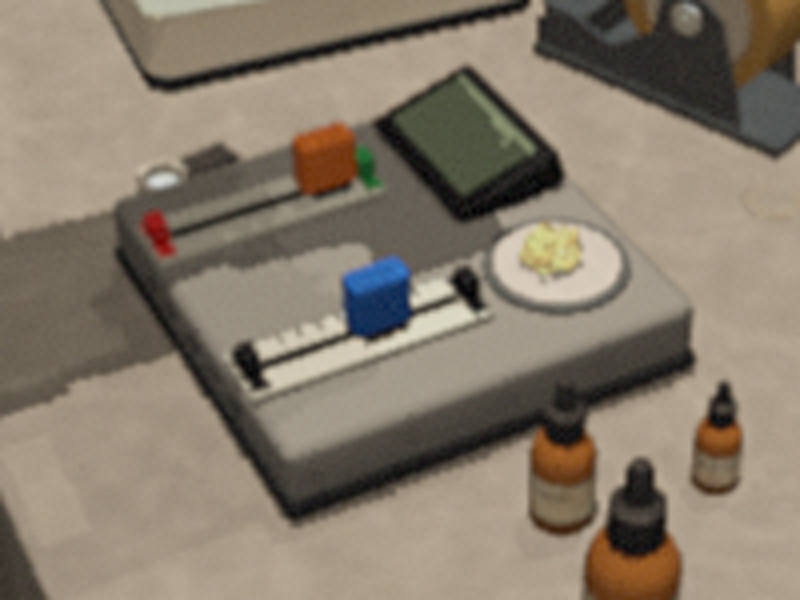

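The orange grip at (325,158) touches the green stop at (365,165). The blue grip is unmoved, the bottle at (562,470) stands upright, and the gripper is clear. I'll hand it in.

```bash
python3 -c "
from cell import env
print(env.job_done())"
```

```text
the job is handed in; nothing more can be done
None
```

The orange grip is at the green stop and released. I gripped it, slid it about 55 mm until it came up against the stop, let go and lifted clear, then handed the job in at about 8.4 s of the 29 s.

**Last checks:**
- **Orange grip:** it measured x≈515.7 mm, touching the green stop in the picture. That matches the calculated end of travel, about 515 mm.
- **Blue grip:** it measured x≈494 mm before and after, so it did not move along its rail. Its y readings differ by about 6 mm between the scene and wrist cameras, but each camera's own reading changed by no more than about 3 mm.
- **Acid bottle:** the one of about 80 mm is upright and was not touched.
- **Gripper:** it hangs free with about 1 N on the wrist.

**One thing disagreed:** the first grasp closed on air above the grip. Both cameras showed the real fingertips about 36 mm higher than the reported TCP height. I corrected for that from the images, and the second grasp held.

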